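# Put the pond toys back on their own berths

## Robot

A 6-joint arm with a two-finger parallel gripper is mounted at the origin on the work surface. World frame = base frame: x ahead of the robot, y to its left, z up, the work surface at z = 0. Lengths are in m, angles in rad, forces in N, time in s.
With the tool pointing down it reaches from about 0.375 to 0.9 m from the base axis. Payload 3.1 kg.
Tool frame: the origin (TCP) lies at the very end of the fingers, on their centre line; the grasp point (between the pads) lies 19 mm behind it; x points along the fingers, y is the direction in which the jaws open and shut, and the axes are right-handed (so a half turn about x gives the same grasp; the last joint's range is limited). The gripper opens to 87 mm and grips with 3 to 60 N. Pads are 19 mm wide; open, the fingers measure 117 mm over their backs; the gripper's body (75 mm by 190 mm) begins 51 mm behind the grasp point.
Start: joints at [1.044, 0.527, 1.433, -0, 1.181, -0.178], TCP at [0.214, 0.587, 0.223] pointing down, gripper open.
Joint ranges: [-3.08, 3.08], [-0.75, 2.2], [0.22, 2.44], [-1.43, 4.57], [0, 2.65], [-2.85, 2.85]. Speed limits (rad/s): [2.79, 2.79, 3.14, 3.14, 3.14, 3.14].

## Interface

Orientations are given as a unit quaternion [w, x, y, z].
In Python, from plant import readout, eyes, manip gives the robot as it stands.
- The arm moves only by the tool move_arm, never from a script. Its argument "moves" is text: rows parted by semicolons, each of 5 numbers parted by spaces: the shift along the tool's x, y, z in m, then the turn about the tool's x in degrees, then the finger opening in m, from 0 to 0.087. In form: tx ty tz twist hand; .... A call has 1 to 12 rows; each row shifts and turns the commanded pose from where the row before left it, along the tool's axes as they then stand; what a row does not reach is not made up. A row lasts 1/8 s, in which the tool goes at most 62.5 mm and 10.7 degrees, less where a joint would pass 70% of its speed; a pose out of reach is approached as far as the arm can. A call with a gripper value outside its range is refused whole. The fingers move at their own pace and stop on an object; "newtons" is the grip in N (left out, the last holds). Time passes only in rows, so rows that do not move let the fingers close. It gives the time, the measured TCP pose, the force and the opening at its end, in the units of the state.
- readout.observe(): the state, without advancing time (a new reading comes with each control period).
- eyes.snapshot(name): name is "scene" or "side" or "wrist"; returns the picture (420x560x3 uint8, red, green, blue); there is no depth.
- eyes.camera_model(name): a dict with "camera_matrix" (3x3 intrinsics, pixels), "extrinsics" (4x4, takes a point from camera to world coordinates). Camera axes: x right, y down, z forward; pixel columns grow to the right and rows downward; lengths in m; the calibration is good to about 2 mm. A picture is of the moment at which its call begins: read the wrist's pose just before it. camera_model takes no time and is no camera call; for the wrist camera it gives the pose at the moment of the call.
- manip.finish_job(): hands the job in, once; it reports no verdict.
The state is a dict: "clock": time; "joints": joint angles; "joint_vel": joint speeds; "joint_efforts": joint torques, N m; "eef_pos": TCP position; "eef_rot": TCP orientation; "ft_force": force on the tool from outside, world axes, zero at the start; "torque": the same for the moment, N m; "finger_gap": opening from 0.0 (shut) to 1.0 (fully open).
Only numpy, scipy, OpenCV 4.12 (cv2) and the standard library are available. Lean on these libraries where they do the work, as an engineer would, in place of code of your own. Each camera call takes 0.05 s, during which the arm holds its last target. There are 200 camera calls.

## Task

The goldfish, the rowboat and the tin bucket have been put away on each other's berths. Using the empty green berth as the free spot on the way, move them round so that each ends upright in the middle of the berth of its own colour: the goldfish on orange, the rowboat on blue, the bucket on grey. Leave the three birch discs where they lie.

Things in the scene. Friction and masses are not known exactly. Their poses are not given: they have to be found in the camera images.
- goldfish_center (a point): orange wooden goldfish lying flat, with a round steel eye disc on top; 90 mm long, 48 mm wide at the body, 24 mm thick, 35 g. The point is its centre, half-way up (12 mm above its underside); x points to the nose, y across the body, z up. Its flat flanks, 48 mm apart across y, run from 7 mm behind to 23 mm ahead of this point and are the place to grip. Starts on the blue berth.
- rowboat_center (a point): blue beech rowboat, open on top with two pale seats, standing on its keel; 92 mm long, 44 mm wide, 28 mm high, 45 g. The point is its centre, half-way up (14 mm above its underside); x points to the bow, y across the hull, z up. Its flat parallel sides, 44 mm apart across y, run from 43 mm behind to 15 mm ahead of this point. Starts on the grey berth.
- bucket_center (a point): small tin bucket, open, upright; 48 mm high, 53 mm across at the rim and 46 mm at the foot (50 mm half-way up), 70 g, with a thin rigid wire bail that arches along its x axis to 64 mm above its underside. The point is its centre, half-way up (24 mm above its underside); z up. Grip it round the outside across its y axis, the fingers either side of the bail. Starts on the orange berth.
- pad_orange: round wooden berth, painted orange, 120 mm in diameter and 6 mm thick, fixed to the white table; origin at the centre of its underside (top face 6 mm above). Home of the goldfish.
- pad_blue: round wooden berth, painted blue, 120 mm in diameter and 6 mm thick, fixed to the white table; origin at the centre of its underside (top face 6 mm above). Home of the rowboat.
- pad_grey: round wooden berth, painted grey, 120 mm in diameter and 6 mm thick, fixed to the white table; origin at the centre of its underside (top face 6 mm above). Home of the tin bucket.
- pad_green: round wooden berth, painted green, 120 mm in diameter and 6 mm thick, fixed to the white table; origin at the centre of its underside (top face 6 mm above). Empty at the start: the free spot, and empty again at the end.
- disc_1: loose flat disc of bare birch, 50 mm in diameter, 10 mm thick, lying on the table beyond the berths; origin at the centre of its underside. Not to be disturbed.
- disc_2: loose flat disc of bare birch, 50 mm in diameter, 10 mm thick, lying on the table beyond the berths; origin at the centre of its underside. Not to be disturbed.
- disc_3: loose flat disc of bare birch, 50 mm in diameter, 10 mm thick, lying on the table beyond the berths; origin at the centre of its underside. Not to be disturbed.

How it is judged:
On the way:
1. one of the three toys has been set down on the green berth and let go (((horizontal distance between goldfish_center and pad_green below 0.03 m and height (world z) of goldfish_center between 0.013 and 0.023 m and angle between goldfish_center's own z axis and vertical below 0.15 rad and linear speed of goldfish below 0.02 m/s and contact force between the fingers and goldfish below 0.05 N) or (horizontal distance between rowboat_center and pad_green below 0.03 m and height (world z) of rowboat_center between 0.015 and 0.025 m and angle between rowboat_center's own z axis and vertical below 0.15 rad and linear speed of rowboat below 0.02 m/s and contact force between the fingers and rowboat below 0.05 N) or (horizontal distance between bucket_center and pad_green below 0.03 m and height (world z) of bucket_center between 0.025 and 0.035 m and angle between bucket_center's own z axis and vertical below 0.15 rad and linear speed of bucket below 0.02 m/s and contact force between the fingers and bucket below 0.05 N))), for 0.1 s.
At the end, for the whole second after the job is handed in: Goldfish on the orange berth, rowboat on the blue, bucket on the grey: each centre within 15 mm of the centre of its berth seen from above, at resting height within 5 mm, upright within 0.15 rad, at rest and let go (horizontal distance between goldfish_center and pad_orange below 0.015 m and height (world z) of goldfish_center between 0.013 and 0.023 m and angle between each of goldfish_center, rowboat_center, bucket_center's own z axis and vertical below 0.15 rad and linear speed of each of goldfish, rowboat, bucket below 0.02 m/s and contact force between the fingers and goldfish below 0.05 N and horizontal distance between rowboat_center and pad_blue below 0.015 m and height (world z) of rowboat_center between 0.015 and 0.025 m and contact force between the fingers and rowboat below 0.05 N and horizontal distance between bucket_center and pad_grey below 0.015 m and height (world z) of bucket_center between 0.025 and 0.035 m and contact force between the fingers and bucket below 0.05 N); the robot touches nothing.
It fails at once if birch disc 1 is moved more than 10 mm (distance of disc_1 from where it was at the start of the episode above 0.01 m).
It fails at once if birch disc 2 is moved more than 10 mm (distance of disc_2 from where it was at the start of the episode above 0.01 m).
It fails at once if birch disc 3 is moved more than 10 mm (distance of disc_3 from where it was at the start of the episode above 0.01 m).
It also fails if it takes over 112 s, if anything falls off the work surface, if the arm or the gripper's body presses on something with over 40 N, if the wrist force passes 120 N, or if a joint passes its speed limit or range.

## Working session

There is one attempt and no reset: what is moved stays moved. The work goes in short steps, Python scripts to look and compute and a tool call to move; the robot and the scene stay as the last step left them, time stands still between calls to the robot, and variables do not carry over. Pictures are saved under pics/ and viewed, about 12 in all and at most 16, crops included, and the job is handed in when it is done.

Besides the shell and the picture viewer there is one more tool, called by a JSON object that holds its "name" and its "arguments", one argument or row to a line. move_arm: Moves the arm, as the interface text tells. Its arguments: {"type":"object","properties":{"moves":{"type":"string"},"newtons":{"type":"number"}},"required":["moves"]}

```bash
ls; mkdir -p pics; python3 - <<'E'
from plant import readout, eyes
import cv2, numpy as np
print(readout.observe())
a=[eyes.snapshot(n) for n in("scene","side")]
for n,i in zip(("scene","side"),a):
    cv2.imwrite(f"pics/{n}0.png",i[:,:,::-1]); m=eyes.camera_model(n); print(n,np.round(m["camera_matrix"],1).tolist(),np.round(m["extrinsics"],4).tolist())
E
```

```text
pics
{'clock': 0.0, 'joints': array([ 1.04354263e+00,  5.28455352e-01,  1.43388797e+00, -4.22378746e-05,
        1.18137153e+00, -1.78515129e-01]), 'joint_vel': array([ 0.00028189,  0.00014145, -0.00073503, -0.00030488, -0.00014269,
        0.00086155]), 'joint_efforts': array([-3.79056155e-04, -4.40035307e+01, -1.76590830e+01,  6.31433772e-02,
        5.81625151e-02, -1.66423329e-04]), 'eef_pos': array([0.21319481, 0.58674822, 0.22158282]), 'eef_rot': array([ 0.69613857,  0.12195934,  0.69663127, -0.12337703]), 'ft_force': array([-0.00780684, -0.23243523,  0.3657434 ]), 'torque': array([ 0.04114392, -0.03297328, -0.01478988]), 'finger_gap': 1.0081747920175825}
scene [[401.7, 0.0, 281.6], [0.0, 401.7, 212.7], [0.0, 0.0, 1.0]] [[-0.1149, 0.8671, -0.4848, 1.0015], [0.9933, 0.1045, -0.0486, 0.0584], [0.0085, -0.4871, -0.8733, 0.7618], [0.0, 0.0, 0.0, 1.0]]
side [[511.5, 0.0, 277.3], [0.0, 511.5, 206.7], [0.0, 0.0, 1.0]] [[0.9613, -0.1287, 0.2437, 0.3125], [-0.2747, -0.5188, 0.8096, -0.955], [0.0222, -0.8452, -0.534, 0.6681], [0.0, 0.0, 0.0, 1.0]]
```

View pics/scene0.png

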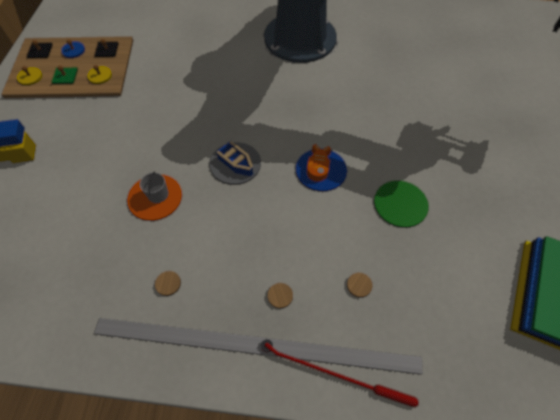

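View pics/side0.png

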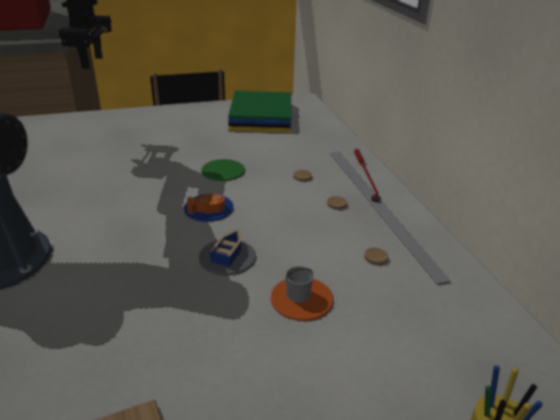

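Scene view: bucket on orange (154,190), boat on grey (235,160), fish on blue (320,165), green empty (401,203), and discs at (168,283), (280,295), (360,285). I'll fit circles to the berths next and get toy directions from an enlarged crop.

```bash
cat >h.py <<'E'
import cv2, numpy as np
from plant import readout, eyes
from scipy.optimize import least_squares
from scipy.spatial.transform import Rotation as R
def cast(m,uv,z):
    K=np.array(m["camera_matrix"]);E=np.array(m["extrinsics"])
    uv=np.atleast_2d(uv).astype(float)
    d=np.c_[uv,np.ones(len(uv))]@np.linalg.inv(K).T@E[:3,:3].T
    o=E[:3,3]; return (o+d*((z-o[2])/d[:,2:]))[:,:2]
def circ(P,r):
    f=lambda c:np.hypot(*(P-c).T)-r
    s=least_squares(f,P.mean(0),loss='soft_l1',f_scale=.002); return s.x,np.sqrt((s.fun**2).mean())
def big(mask):
    cs,_=cv2.findContours(mask.astype(np.uint8),cv2.RETR_EXTERNAL,cv2.CHAIN_APPROX_NONE)
    return max(cs,key=cv2.contourArea)[:,0,:]
def hsv(i): return cv2.cvtColor(i,cv2.COLOR_RGB2HSV).transpose(2,0,1).astype(int)
def win(i,u0,u1,v0,v1):
    w=np.zeros(i.shape[:2],bool); w[v0:v1,u0:u1]=1; return w
def tool():
    s=readout.observe(); q=s["eef_rot"]; return s,R.from_quat([q[1],q[2],q[3],q[0]]).as_matrix()
E
python3 - <<'E'
from h import *
a=cv2.imread("pics/scene0.png")[:,:,::-1].copy(); m=eyes.camera_model("scene")
h,s,v=hsv(a)
for u,vv in[(140,205),(215,170),(300,175),(401,203),(255,150),(154,190),(235,140),(318,165)]: print((u,vv),h[vv,u],s[vv,u],v[vv,u])
M={"orange":(h<18)&(s>180)&win(a,110,200,160,230),"green":(h>45)&(h<75)&(s>150)&win(a,350,450,160,240),
"blue":(h>100)&(h<130)&(s>150)&win(a,285,360,135,200)}
for k,mk in M.items():
    c=cv2.convexHull(big(mk))[:,0,:]
    # keep dense contour points near hull
    b=big(mk); d=np.array([cv2.pointPolygonTest(c.reshape(-1,1,2),tuple(map(float,p)),True) for p in b]); b=b[d<1]
    print(k,circ(cast(m,b,.006),.06), len(b))
c=cv2.Canny(a[:,:,1],20,60)
for n,u0,u1,v0,v1,z,r in[("d1",150,186,265,300,.01,.025),("d2",262,298,278,312,.01,.025),("d3",342,378,268,302,.01,.025)]:
    mk=(h<25)&(s>70)&(v>60)&win(a,u0,u1,v0,v1); print(n,circ(cast(m,big(mk),z),r))
crop=cv2.resize(a[120:230,110:450],None,fx=2.35,fy=2.35,interpolation=cv2.INTER_CUBIC)
cv2.imwrite("pics/crop0.png",np.clip(crop[:,:,::-1]*1.5,0,255).astype(np.uint8))
mk=(h<18)&(s>150)&win(a,295,345,130,200); print("fish centroid",cast(m,big(mk).mean(0),.022))
print("greyguess",cast(m,[(235,162),(154,175),(154,197)],.006))
E
```

```text
(140, 205) 10 224 82
(215, 170) 60 3 73
(300, 175) 110 206 73
(401, 203) 61 172 86
(255, 150) 20 14 54
(154, 190) 15 8 65
(235, 140) 20 22 70
(318, 165) 15 236 132
orange (array([ 0.57216089, -0.26738514]), np.float64(0.002966444876421401)) 113
green (array([0.52475633, 0.27206009]), np.float64(0.005036232507579338)) 132
blue (array([0.45370939, 0.09212105]), np.float64(0.004025090468216523)) 106
d1 (array([ 0.76585364, -0.18676359]), np.float64(0.0009297826856582045))
d2 (array([0.76446298, 0.03357603]), np.float64(0.001015592958435531))
d3 (array([0.72494463, 0.18524731]), np.float64(0.0010825712772317014))
fish centroid [[0.44977702 0.08523811]]
greyguess [[ 0.46126125 -0.10628365]
 [ 0.51928015 -0.28209176]
 [ 0.57617827 -0.26644455]]
```

View pics/crop0.png

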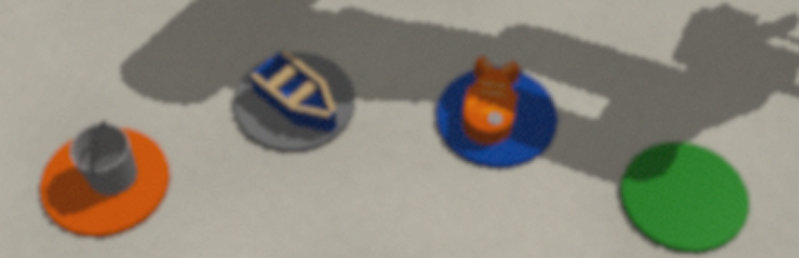

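The crop shows the fish at (488,100) with its nose and eye down-image (+x), the boat at (295,90) with its bow lower right, and the bucket bail roughly along the image's vertical. The approach positions are good enough, so I'm moving over the fish.

{"name": "move_arm", "arguments": {
  "moves": "0 0 0 -10 0.087; 0 0 0 -10 0.087; 0 -0.05 0.024 0 0.087; 0 -0.05 0.024 0 0.087; 0 -0.05 0.024 0 0.087; 0 -0.05 0.024 0 0.087; 0 -0.05 0.024 0 0.087; 0 -0.05 0.024 0 0.087; 0 -0.05 0.024 0 0.087; 0 -0.05 0.024 0 0.087; 0 -0.05 0.024 0 0.087; 0 -0.045 0.02 0 0.087"
}}

```text
clock: 1.6
eef_pos: [0.4503, 0.0905, 0.2224]
eef_rot: [0.707, 0.0, 0.707, -0.0]
ft_force: [1.2, 0.8, -0.3]
finger_gap: 0.999
```

```bash
cat >>h.py <<'E'
def wrist(name):
    s,T=tool(); m=eyes.camera_model("wrist"); i=eyes.snapshot("wrist")
    cv2.imwrite(f"pics/{name}.png",i[:,:,::-1]); np.savez(f"pics/{name}.npz",p=s["eef_pos"],T=T,**m)
    print(s["clock"],np.round(s["eef_pos"],4),"\n",np.round(T,3)); print("cam",np.round(m["extrinsics"],3)); return i,m
E
python3 -c "
from h import *
wrist('w1')"
```

```text
1.6 [0.4503 0.0905 0.2224] 
 [[ 0.     0.001  1.   ]
 [ 0.     1.    -0.001]
 [-1.     0.     0.   ]]
cam [[ 0.     0.967  0.254  0.38 ]
 [ 1.    -0.001  0.002  0.09 ]
 [ 0.002  0.254 -0.967  0.384]
 [ 0.     0.     0.     1.   ]]
```

View pics/w1.png

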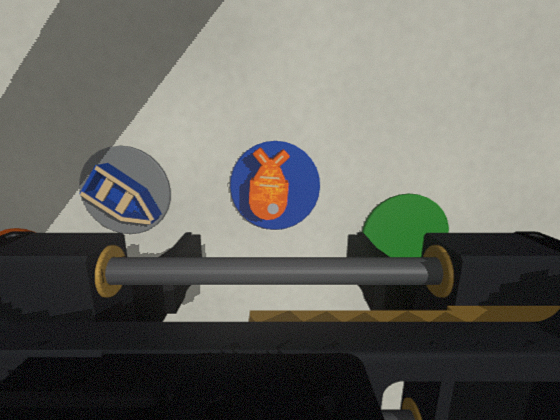

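Wrist view: fish at (268,185), nose down-image, on blue (275,185); boat at (120,193) with bow at (157,220) on grey (125,190); green partly at (405,228). Measuring these four.

```bash
cat >>h.py <<'E'
def load(name):
    return cv2.imread(f"pics/{name}.png")[:,:,::-1].copy(), np.load(f"pics/{name}.npz")
def hullpts(mk):
    b=big(mk); c=cv2.convexHull(b)
    return b[[cv2.pointPolygonTest(c,tuple(map(float,p)),True)<1.2 for p in b]]
def rect(P):
    (c,wh,an)=cv2.minAreaRect((P*1000).astype(np.float32))
    if wh[0]<wh[1]: wh=wh[::-1]; an+=90
    return np.round(c,1),np.round(wh,1),round(an,1)
E
python3 - <<'E'
from h import *
a,m=load("w1"); h,s,v=hsv(a)
for p in[(240,200),(255,185),(150,165),(90,160),(120,205),(160,190),(130,195),(195,190)]: print(p,h[p[1],p[0]],s[p[1],p[0]],v[p[1],p[0]])
f=(h<20)&(s>120)&win(a,225,325,130,232)
pb=((h>100)&(h<125)&(s>120)|f)&win(a,220,330,130,235)
print("blue",circ(cast(m,hullpts(pb),.006),.06))
for z in(.024,.03): print("fish",z,rect(cast(m,big(f),z)))
mo=cv2.moments(f.astype(np.uint8)); print("fish centroid",cast(m,(mo['m10']/mo['m00'],mo['m01']/mo['m00']),.03))
e=(s<90)&(v>90)&win(a,255,285,195,220); mo=cv2.moments(e.astype(np.uint8),True); print("eye",cast(m,(mo['m10']/mo['m00'],mo['m01']/mo['m00']),.03),mo['m00'])
w=win(a,74,175,140,236); b=((s>60))&w
b=cv2.morphologyEx(b.astype(np.uint8),cv2.MORPH_OPEN,np.ones((3,3)))
for z in(.02,.034): print("boat",z,rect(cast(m,big(b),z)))
g=(b>0)|(h>90)&(s>8)&w
cv2.imwrite("pics/m1.png",np.hstack([(x*255).astype(np.uint8)[130:240,70:335] for x in(f*1,b)]))
E
```

```text
(240, 200) 113 127 88
(255, 185) 12 203 210
(150, 165) 120 2 112
(90, 160) 90 8 65
(120, 205) 19 91 184
(160, 190) 83 9 115
(130, 195) 19 93 186
(195, 190) 24 21 179
blue (array([0.4525972 , 0.09225144]), np.float64(0.001891154592519133))
fish 0.024 (array([447.5,  84.7]), array([89.4, 48.2]), 175.1)
fish 0.03 (array([446.4,  84.8]), array([88. , 47.4]), 175.1)
fish centroid [[0.44707487 0.08421821]]
eye [[0.47659654 0.08906706]] 90.0
boat 0.02 (array([ 464.9, -102.2]), array([99.4, 58.3]), 53.7)
boat 0.034 (array([461.7, -94.8]), array([95.6, 56.1]), 53.7)
```

View pics/m1.png

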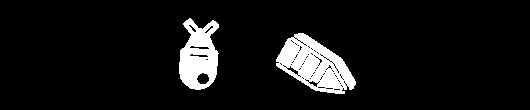

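```bash
python3 - <<'E'
from h import *
a,m=load("w1"); h,s,v=hsv(a)
f=((h<20)&(s>120)&win(a,225,325,130,232)).astype(np.uint8)
f2=np.zeros_like(f); cv2.drawContours(f2,[big(f).reshape(-1,1,2)],-1,1,-1)
P=cast(m,np.argwhere(f2)[:,::-1],.03)*1000
w,V=np.linalg.eigh(np.cov(P.T)); print("pca",np.degrees(np.arctan2(V[1,1],V[0,1])),P.mean(0))
C=cast(m,big(f),.03)*1000
for lo,hi in[(440,466),(445,462)]:
  for sg in(1,-1):
    Q=C[(C[:,0]>lo)&(C[:,0]<hi)&(sg*(C[:,1]-86)>10)]; k=np.polyfit(Q[:,0],Q[:,1],1); print(lo,sg,np.degrees(np.arctan(k[0])),np.polyval(k,453),len(Q))
cr=cv2.resize(a[130:240,70:335],None,fx=3,fy=3,interpolation=cv2.INTER_CUBIC); cv2.imwrite("pics/c1.png",cr[:,:,::-1])
E
```

```text
pca 175.59025872237697 [448.10820283  84.53318401]
440 1 -3.1824309468993737 107.19397251425536 20
440 -1 -5.401420107207313 61.0059624492981 20
445 1 -2.7760112164355517 107.28782739629732 13
445 -1 -7.669513897517307 61.06807590871844 13
```

View pics/c1.png

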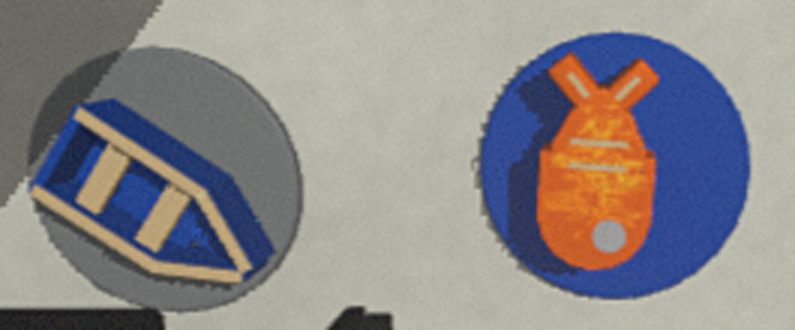

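The fish's yaw is −5° (the eye sits off-centre), and the grip point is about (0.455, 0.084). Grasping.

{"name": "move_arm", "arguments": {
  "moves": "0 -0.0065 0.005 5 0.087; 0.05 0 0 0 0.087; 0.05 0 0 0 0.087; 0.05 0 0 0 0.087; 0.035 0 0 0 0.087; 0.02 0 0 0 0.087; 0.008 0 0 0 0.087; 0 0 0 0 0.087; 0 0 0 0 0.03; 0 0 0 0 0.03; 0 0 0 0 0.03; 0 0 0 0 0.03",
  "newtons": 15
}}

```text
clock: 3.15
eef_pos: [0.4549, 0.0859, 0.0099]
eef_rot: [0.707, 0.031, 0.706, -0.031]
ft_force: [0.1, 0.1, 0.6]
finger_gap: 0.63
```

{"name": "move_arm", "arguments": {
  "moves": "0 0 0 0 0.03; 0 0 0 0 0.03; 0 0 0 0 0.03; 0 0 0 0 0.03; -0.02 0 0 0 0.03; -0.04 0 0 0 0.03"
}}

```text
clock: 3.9
eef_pos: [0.4534, 0.0859, 0.0688]
eef_rot: [0.705, 0.031, 0.708, -0.031]
ft_force: [0.7, -0.6, -0.3]
finger_gap: 0.55
```

{"name": "move_arm", "arguments": {
  "moves": "0 0.032 0.0105 0 0.03; 0 0.04 0.013 0 0.03; 0 0.04 0.013 0 0.03; 0 0.04 0.013 0 0.03; 0 0.04 0.013 0 0.03; 0 0 0 0 0.03; 0.03 0 0 0 0.03; 0.02 0 0 0 0.03; 0.008 0 0 0 0.03; 0 0 0 0 0.03"
}}

```text
clock: 5.15
eef_pos: [0.5331, 0.2711, 0.0112]
eef_rot: [0.706, 0.031, 0.707, -0.031]
ft_force: [1.1, 0.7, -0.4]
finger_gap: 0.551
```

{"name": "move_arm", "arguments": {
  "moves": "0.001 0 0 0 0.03; 0 0 0 0 0.087; 0 0 0 0 0.087; 0 0 0 0 0.087; 0 0 0 0 0.087; 0 0 0 0 0.087; -0.02 0 0 0 0.087; -0.04 0 0 0 0.087; -0.05 0 0 0 0.087; -0.05 0 0 0 0.087; -0.05 0 0 0 0.087"
}}

```text
clock: 6.52
eef_pos: [0.5334, 0.2717, 0.2237]
eef_rot: [0.707, 0.031, 0.706, -0.031]
ft_force: [0.1, -0.4, 0.3]
finger_gap: 1.0
```

{"name": "move_arm", "arguments": {
  "moves": "0 -0.05 -0.0055 0 0.087; 0 -0.05 -0.0055 0 0.087; 0 -0.05 -0.0055 0 0.087; 0 -0.05 -0.0055 0 0.087; 0 -0.05 -0.0055 0 0.087; 0 -0.05 -0.0055 0 0.087; 0 -0.05 -0.0055 0 0.087; 0 -0.036 -0.005 0 0.087; 0 0 0 0 0.087; 0 0 0 0 0.087"
}}

```text
clock: 7.78
eef_pos: [0.4567, -0.1085, 0.2213]
eef_rot: [0.707, 0.031, 0.706, -0.031]
ft_force: [0.8, 0.5, 0.5]
finger_gap: 0.997
```

```bash
python3 - <<'E'
from h import *
a,m=wrist('w2'); print(readout.observe()["finger_gap"])
E
```

```text
7.775 [ 0.4567 -0.1085  0.2213] 
 [[ 0.001  0.087  0.996]
 [ 0.     0.996 -0.087]
 [-1.     0.     0.001]]
cam [[ 0.087  0.963  0.254  0.387]
 [ 0.996 -0.085 -0.02  -0.103]
 [ 0.002  0.255 -0.967  0.383]
 [ 0.     0.     0.     1.   ]]
0.9944565137650767
```

View pics/w2.png

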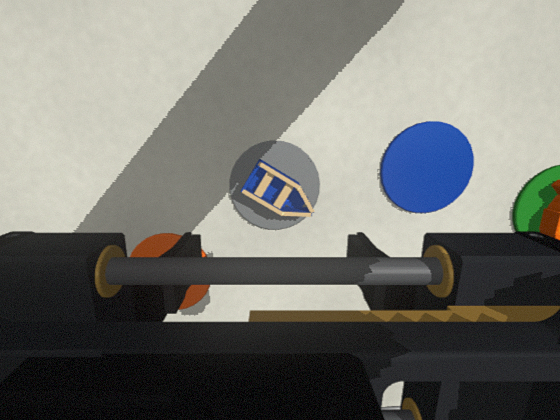

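Boat at (278,190) on grey (275,185), blue clear at (427,167), fish on green at the right edge. Measuring boat, blue and grey.

```bash
python3 - <<'E'
from h import *
a,m=load("w2"); h,s,v=hsv(a)
pb=(h>100)&(h<125)&(s>120)&win(a,360,490,110,228)
print("blue",circ(cast(m,hullpts(pb),.006),.06))
w=win(a,222,330,130,232)
rim=(h>10)&(h<26)&(s>65)&w
P=cast(m,big(cv2.dilate(rim.astype(np.uint8),np.ones((1,1)))),.034)
pts=cast(m,np.argwhere(rim)[:,::-1],.034); print("boat",rect(pts),len(pts))
ab=cv2.cvtColor(cv2.GaussianBlur(a,(5,5),0),cv2.COLOR_RGB2LAB).astype(int)
print([ab[p[1],p[0]].tolist() for p in[(305,165),(255,160),(340,190),(225,160),(240,150)]])
bo=(s>60)&w
g=((ab[:,:,2]<132)&w)|bo
g=cv2.morphologyEx(g.astype(np.uint8),cv2.MORPH_OPEN,np.ones((5,5)))
print("grey",circ(cast(m,hullpts(g),.006),.06), circ(cast(m,hullpts(g),.006),.06)[0])
# tip: bow
cv2.imwrite("pics/m2.png",np.hstack([cv2.resize((x*255).astype(np.uint8)[125:235,215:335],None,fx=3,fy=3) for x in(rim*1,g)]))
E
```

```text
blue (array([0.45251739, 0.09086486]), np.float64(0.0014778863841604477))
boat (array([465.8, -99.1]), array([87.9, 43.9]), 54.0) 955
[[144, 127, 129], [92, 128, 128], [209, 126, 135], [134, 126, 132], [132, 127, 133]]
grey (array([ 0.45843302, -0.10815392]), np.float64(0.0011645019726997758)) [ 0.45843302 -0.10815392]
```

View pics/m2.png

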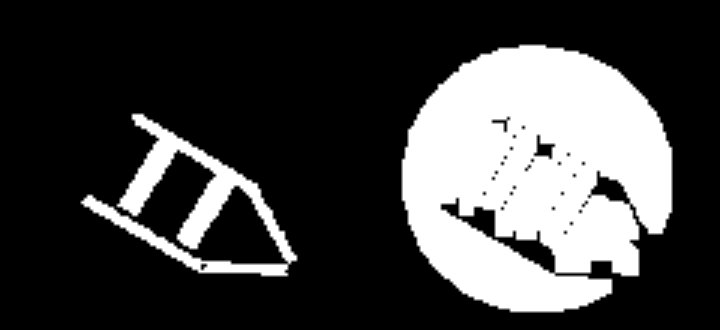

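{"name": "move_arm", "arguments": {
  "moves": "0 0.0042 0.0047 10.1 0.087; 0 0 0 10.1 0.087; 0 0 0 10.1 0.087; 0 0 0 10.1 0.087; 0 0 0 10.1 0.087; 0 0 0 10.1 0.087; 0 0 0 10.1 0.087; 0 0 0 10.1 0.087; 0 0 0 10.1 0.087; 0 0 0 10.1 0.087; 0 0 0 10.1 0.087; 0 0 0 10.1 0.087"
}}

```text
clock: 9.32
eef_pos: [0.4619, -0.1036, 0.2207]
eef_rot: [0.319, 0.631, 0.319, -0.631]
ft_force: [0.2, 0.7, -0.9]
finger_gap: 0.998
```

```bash
python3 -c "
from h import *
s,T=tool(); print(s['eef_pos'],s['joints']); print(T.round(3)); print('err in tool', T.T@(np.array([.4618,-.1047,.010])-s['eef_pos']))"
```

```text
[ 0.46190434 -0.10355129  0.22069959] [-4.57393213e-01  3.27349905e-01  1.80372988e+00  2.89895019e-04
  1.01078951e+00  1.77196377e-01]
[[-0.     0.805 -0.593]
 [ 0.    -0.593 -0.805]
 [-1.    -0.    -0.   ]]
err in tool [0.21069919 0.00066363 0.0010275 ]
```

{"name": "move_arm", "arguments": {
  "moves": "0.05 0.0007 0.001 0 0.087; 0.05 0 0 0 0.087; 0.05 0 0 0 0.087; 0.035 0 0 0 0.087; 0.018 0 0 0 0.087; 0.008 0 0 0 0.03; 0 0 0 0 0.03; 0 0 0 0 0.03; 0 0 0 0 0.03; 0 0 0 0 0.03; 0 0 0 0 0.03; 0 0 0 0 0.03",
  "newtons": 15
}}

```text
clock: 10.82
eef_pos: [0.4621, -0.1066, 0.0101]
eef_rot: [0.32, 0.631, 0.32, -0.63]
ft_force: [0.3, 0.4, 5.7]
finger_gap: 0.505
```

{"name": "move_arm", "arguments": {
  "moves": "0 0 0 0 0.03; 0 0 0 0 0.03; -0.02 0 0 0 0.03; -0.04 0 0 0 0.03; 0 0 0 0 0.03; 0 0 0 0 0.03"
}}

```text
clock: 11.58
eef_pos: [0.4615, -0.1064, 0.0693]
eef_rot: [-0.32, -0.63, -0.32, 0.631]
ft_force: [-1.2, 0.6, -0.6]
finger_gap: 0.503
```

```bash
python3 -c "
from h import *
s,T=tool(); print(s['eef_pos'],s['finger_gap']*87); print(T.round(3)); 
ax=-T[:,2]; print('to blue, tool', T.T@(np.array([.4525,.0912,.010])-ax*.005-s['eef_pos']))
a,m=wrist('w3')
"
```

```text
[ 0.46150134 -0.10635511  0.06930582] 43.73808052171233
[[-0.     0.807 -0.59 ]
 [ 0.    -0.59  -0.807]
 [-1.    -0.     0.   ]]
to blue, tool [ 0.05933665 -0.12389316 -0.14912941]
11.575 [ 0.4615 -0.1064  0.0693] 
 [[-0.     0.807 -0.59 ]
 [ 0.    -0.59  -0.807]
 [-1.    -0.     0.   ]]
cam [[ 0.807 -0.571 -0.15   0.502]
 [-0.59  -0.781 -0.203 -0.051]
 [-0.001  0.252 -0.968  0.231]
 [ 0.     0.     0.     1.   ]]
```

View pics/w3.png

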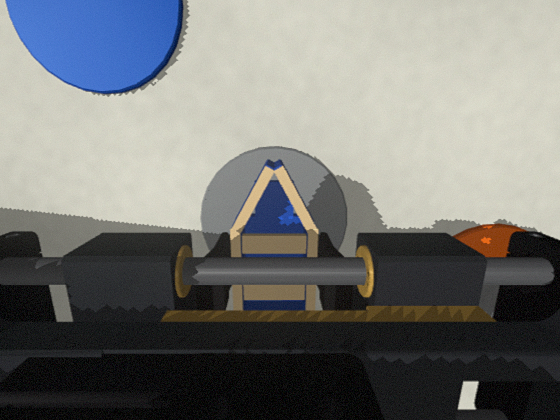

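Boat held at 43.7 mm, bow tip at pixel (275,163). I'll use that to get the boat's centre in the hand.

```bash
python3 -c "
from h import *
a,m=load('w3'); t=np.r_[cast(m,(275,161),.0932)[0],.0932]; T=m['T'];p=m['p']
d=T.T@(t-p); print('tip in tool',d)
c=-d[2]-.046; print('centre ahead',c)
print(T.T@(np.array([.4525,.0912,.010])+T[:,2]*c-p))"
```

```text
tip in tool [-0.02389822 -0.00015907 -0.05468591]
centre ahead 0.008685914330967368
[ 0.05933665 -0.12389316 -0.14544349]
```

{"name": "move_arm", "arguments": {
  "moves": "0 -0.0248 -0.0293 0 0.03; 0 -0.0248 -0.0293 0 0.03; 0 -0.0248 -0.0293 0 0.03; 0 -0.0248 -0.0293 0 0.03; 0 -0.0248 -0.0293 0 0.03; 0 0 0 0 0.03; 0.03 0 0 0 0.03; 0.02 0 0 0 0.03; 0.008 0 0 0 0.03; 0 0 0 0 0.03; 0 0 0 0 0.03"
}}

```text
clock: 13.0
eef_pos: [0.4485, 0.0847, 0.0118]
eef_rot: [0.32, 0.631, 0.32, -0.63]
ft_force: [0.0, 0.0, -0.3]
finger_gap: 0.502
```

```bash
python3 -c "
from h import *
s,T=tool(); p=s['eef_pos'];print(p, s['ft_force'],s['joints']); print('left', T.T@(np.array([.4525,.0912,.010])+T[:,2]*.0075-p))"
```

```text
[0.44852312 0.08466554 0.01177741] [ 0.03427283  0.00364823 -0.27599861] [-5.90498498e-02  7.08283699e-01  2.00210092e+00 -9.55801298e-05
  4.30652801e-01  5.73053396e-01]
left [ 0.00177914 -0.00065255 -0.0001212 ]
```

{"name": "move_arm", "arguments": {
  "moves": "0.0017 0 0 0 0.03; 0 0 0 0 0.087; 0 0 0 0 0.087; 0 0 0 0 0.087; 0 0 0 0 0.087; 0 0 0 0 0.087; -0.02 0 0 0 0.087; -0.05 0 0 0 0.087; -0.05 0 0 0 0.087; -0.05 0 0 0 0.087; -0.05 0 0 0 0.087"
}}

```text
clock: 14.38
eef_pos: [0.4476, 0.085, 0.2315]
eef_rot: [-0.32, -0.631, -0.32, 0.631]
ft_force: [0.8, -0.1, 0.3]
finger_gap: 1.001
```

{"name": "move_arm", "arguments": {
  "moves": "0 0.033 0.025 0 0.087; 0 0.033 0.025 0 0.087; 0 0.033 0.025 0 0.087; 0 0.033 0.025 0 0.087; 0 0.033 0.025 0 0.087; 0 0.033 0.025 0 0.087; 0 0.033 0.025 0 0.087; 0 0.033 0.025 0 0.087; 0 0.029 0.019 0 0.087; 0 0 0 0 0.087; 0 0 0 0 0.087"
}}

```text
clock: 15.75
eef_pos: [0.5545, -0.2638, 0.2293]
eef_rot: [-0.319, -0.63, -0.321, 0.631]
ft_force: [-0.5, 0.0, -0.0]
finger_gap: 0.995
```

```bash
python3 -c "
from h import *
a,m=wrist('w4'); print(readout.observe()['joints'])"
```

```text
15.75 [ 0.5545 -0.2638  0.2293] 
 [[-0.002  0.807 -0.59 ]
 [ 0.002 -0.59  -0.807]
 [-1.    -0.002 -0.   ]]
cam [[ 0.807 -0.571 -0.151  0.595]
 [-0.59  -0.782 -0.202 -0.208]
 [-0.003  0.252 -0.968  0.391]
 [ 0.     0.     0.     1.   ]]
[-6.25369435e-01  5.05922464e-01  1.45238038e+00  3.22719268e-04
  1.18537355e+00  5.48421760e-03]
```

View pics/w4.png

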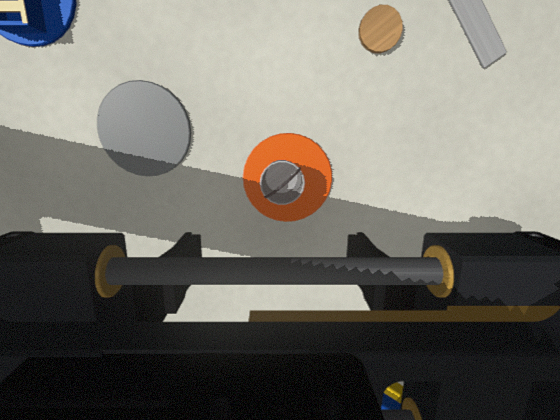

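Bucket rim at (282,183), bail from (265,196) to (301,168), orange (288,177), grey now empty (144,128).

```bash
python3 - <<'E'
from h import *
a,m=load("w4"); h,s,v=hsv(a); p,T=m["p"],m["T"]
w=win(a,235,342,125,230)
o=(h<18)&(s>150)&w
print("orange",circ(cast(m,hullpts(o),.006),.06))
ab=cv2.cvtColor(cv2.GaussianBlur(a,(5,5),0),cv2.COLOR_RGB2LAB).astype(int)
g=(ab[:,:,2]<132)&win(a,90,200,70,185)
g=cv2.morphologyEx(g.astype(np.uint8),cv2.MORPH_OPEN,np.ones((5,5)))
print("grey",circ(cast(m,hullpts(g),.006),.06))
b=(s<120)&win(a,255,310,155,208); b=cv2.morphologyEx(b.astype(np.uint8),cv2.MORPH_OPEN,np.ones((5,5)))
B=cast(m,hullpts(b),.054); c,r=circ(B,.0265); print("bucket",c,r, cv2.minEnclosingCircle((B*1000).astype(np.float32)))
e=cast(m,[(265,196),(301,168)],.056); d=e[1]-e[0]; print("bail",e,np.degrees(np.arctan2(d[1],d[0])),np.linalg.norm(d))
print("tool y ang",np.degrees(np.arctan2(T[1,1],T[0,1])), "shift",T.T@(np.r_[c,.02]-p))
cr=cv2.resize(a[150:212,245:320],None,fx=8,fy=8,interpolation=cv2.INTER_CUBIC); cv2.imwrite("pics/c4.png",np.clip(cr[:,:,::-1]*1.3,0,255).astype(np.uint8))
E
```

```text
orange (array([ 0.57171848, -0.26799967]), np.float64(0.0016880885109970207))
grey (array([ 0.45989929, -0.10902755]), np.float64(0.0006321822715230881))
bucket [ 0.56685536 -0.26089889] 0.0006813971984409902 ((566.9514770507812, -260.7254943847656), 26.671541213989258)
bail [[ 0.54159627 -0.2618303 ]
 [ 0.59466679 -0.25978635]] 2.2055953775798858 0.05310986772245892
tool y ang -36.19183789684854 shift [ 0.20924208  0.00871192 -0.00954121]
```

View pics/c4.png

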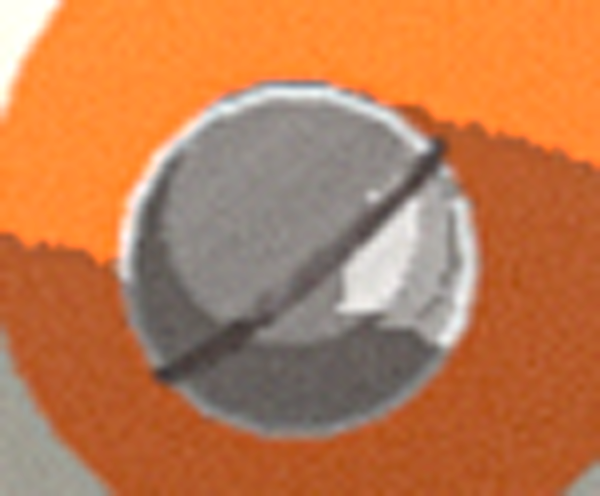

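{"name": "move_arm", "arguments": {
  "moves": "0 0.0087 -0.0095 10.4 0.087; 0 0 0 10.4 0.087; 0 0 0 10.4 0.087; 0 0 0 10.4 0.087; 0 0 0 10.4 0.087; 0.05 0 0 0 0.087; 0.04 0 0 0 0.087; 0 0 0 0 0.087; 0 0 0 0 0.087"
}}

```text
clock: 16.92
eef_pos: [0.5689, -0.262, 0.1413]
eef_rot: [0.012, 0.708, 0.011, -0.706]
ft_force: [0.4, 0.3, 0.3]
finger_gap: 0.999
```

```bash
python3 -c "
from h import *
s,T=tool(); p=s['eef_pos'];print(p,T.round(3)); print('left', T.T@(np.array([.5669,-.2609,.014])-p))"
```

```text
[ 0.56887493 -0.26204362  0.14130714] [[ 0.002  0.033 -0.999]
 [-0.001 -0.999 -0.033]
 [-1.     0.001 -0.002]]
left [ 0.12730213 -0.00135466  0.00215611]
```

{"name": "move_arm", "arguments": {
  "moves": "0.05 -0.0013 0.002 0 0.087; 0.05 0 0 0 0.087; 0.02 0 0 0 0.087; 0.007 0 0 0 0.087; 0 0 0 0 0.04; 0 0 0 0 0.04; 0 0 0 0 0.04; 0 0 0 0 0.04; 0 0 0 0 0.04; 0 0 0 0 0.04; 0 0 0 0 0.04",
  "newtons": 20
}}

```text
clock: 18.3
eef_pos: [0.5663, -0.2612, 0.0135]
eef_rot: [0.011, 0.707, 0.011, -0.707]
ft_force: [-0.7, -0.0, 5.6]
finger_gap: 0.601
```

{"name": "move_arm", "arguments": {
  "moves": "0 0 0 0 0.04; -0.02 0 0 0 0.04; -0.04 0 0 0 0.04; -0.02 0 0 0 0.04; 0 0 0 0 0.04; 0 0 0 0 0.04"
}}

```text
clock: 19.05
eef_pos: [0.5654, -0.2605, 0.0924]
eef_rot: [-0.011, -0.707, -0.011, 0.707]
ft_force: [0.7, -0.0, -1.6]
finger_gap: 0.6
```

```bash
python3 - <<'E'
from h import *
a,m=wrist('w5'); p,T=readout.observe()['eef_pos'],tool()[1]; print(readout.observe()['finger_gap']*87)
print('to grey', T.T@(np.array([.4596,-.1088,.0145])-p))
E
```

```text
19.05 [ 0.5654 -0.2605  0.0924] 
 [[-0.001  0.032 -0.999]
 [ 0.001 -0.999 -0.032]
 [-1.    -0.001  0.001]]
cam [[ 0.032 -0.967 -0.254  0.634]
 [-0.999 -0.032 -0.006 -0.259]
 [-0.003  0.254 -0.967  0.254]
 [ 0.     0.     0.     1.   ]]
52.2149772174826
to grey [ 0.07776776 -0.15472534  0.10052914]
```

View pics/w5.png

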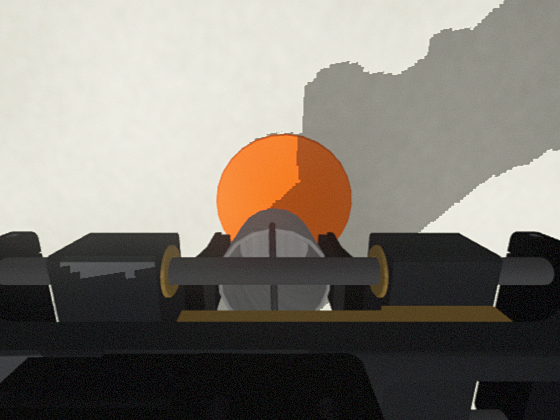

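The bucket is held with its bail centred between the fingers. Moving it to grey.

{"name": "move_arm", "arguments": {
  "moves": "0 -0.03 0.02 0 0.04; 0 -0.0315 0.02 0 0.04; 0 -0.031 0.02 0 0.04; 0 -0.031 0.02 0 0.04; 0 -0.031 0.0205 0 0.04; 0 0 0 0 0.04; 0.04 0 0 0 0.04; 0.025 0 0 0 0.04; 0.008 0 0 0 0.04; 0 0 0 0 0.04; 0 0 0 0 0.04"
}}

```text
clock: 20.48
eef_pos: [0.4613, -0.1102, 0.0204]
eef_rot: [0.011, 0.708, 0.011, -0.707]
ft_force: [0.3, 0.2, 0.1]
finger_gap: 0.592
```

```bash
python3 -c "
from h import *
s,T=tool(); p=s['eef_pos'];print(p,s['ft_force']); print('left', T.T@(np.array([.4596,-.1088,.0135])-p))"
```

```text
[ 0.46133872 -0.11020535  0.02042015] [0.29131532 0.24820355 0.14016402]
left [ 0.00691664 -0.00146508  0.00170301]
```

{"name": "move_arm", "arguments": {
  "moves": "0.003 -0.0014 0.0017 0 0.04; 0.003 0 0 0 0.04; 0.001 0 0 0 0.04; 0 0 0 0 0.04"
}}

```text
clock: 20.98
eef_pos: [0.4589, -0.1083, 0.0135]
eef_rot: [0.011, 0.707, 0.011, -0.707]
ft_force: [-1.1, 1.4, 5.2]
finger_gap: 0.592
```

{"name": "move_arm", "arguments": {
  "moves": "0 0 0 0 0.087; 0 0 0 0 0.087; 0 0 0 0 0.087; 0 0 0 0 0.087; 0 0 0 0 0.087; 0 0 0 0 0.087; -0.03 0 0 0 0.087; -0.05 0 0 0 0.087; -0.06 0 0 0 0.087; -0.06 0 0 0 0.087; 0 0 0 0 0.087"
}}

```text
clock: 22.35
eef_pos: [0.4619, -0.1097, 0.2174]
eef_rot: [0.013, 0.711, 0.009, -0.703]
ft_force: [0.8, -0.4, 0.3]
finger_gap: 1.001
```

{"name": "move_arm", "arguments": {
  "moves": "0 -0.047 -0.0108 0 0.087; 0 -0.047 -0.0108 0 0.087; 0 -0.047 -0.0108 0 0.087; 0 -0.047 -0.0108 0 0.087; 0 -0.047 -0.0108 0 0.087; 0 -0.047 -0.0108 0 0.087; 0 -0.047 -0.0108 0 0.087; 0 -0.047 -0.0108 0 0.087; 0 0 0 7 0.087; 0 0 0 0 0.087; 0 0 0 0 0.087"
}}

```text
clock: 23.72
eef_pos: [0.5326, 0.2695, 0.2117]
eef_rot: [0.031, -0.706, 0.032, 0.707]
ft_force: [0.0, -0.6, 0.0]
finger_gap: 1.002
```

```bash
python3 - <<'E'
from h import *
a,m=wrist('w6'); s,T=tool(); p=s["eef_pos"]; print(s['joints'])
print('left', T.T@(np.array([.5333,.2713,.0102])-p))
E
```

```text
23.725 [0.5326 0.2695 0.2117] 
 [[-0.002 -0.089 -0.996]
 [-0.001 -0.996  0.089]
 [-1.     0.001  0.002]]
cam [[-0.089 -0.963 -0.255  0.601]
 [-0.996  0.086  0.024  0.263]
 [-0.001  0.256 -0.967  0.373]
 [ 0.     0.     0.     1.   ]]
[ 2.81112567e-01  5.02395488e-01  1.51470790e+00 -6.30884934e-05
  1.12616580e+00  1.94202076e+00]
left [ 0.20188236 -0.00206938 -0.00054967]
```

View pics/w6.png

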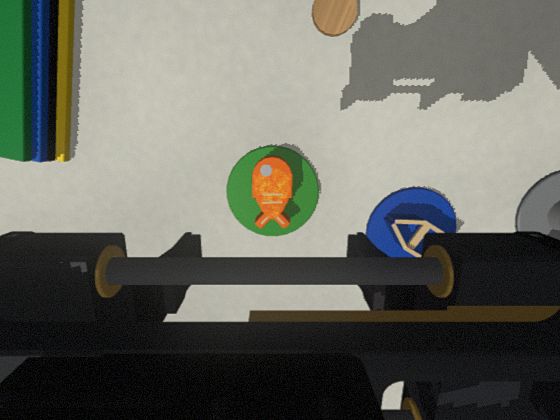

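Fish at (270,190), centred on green with its nose up-image, and the boat is on blue at (412,230). Regrasping the fish after a measured check.

```bash
python3 - <<'E'
from h import *
a,m=load("w6"); h,s,v=hsv(a); p,T=m["p"],m["T"]
f=(h<20)&(s>120)&win(a,225,325,140,236)
c,wh,an=rect(cast(m,big(f),.028)); print(c,wh,an)
n=np.array([np.cos(np.radians(an)),np.sin(np.radians(an))]); n*=np.sign(n[0])
g=c/1000+n*.008; print("grip",g,T.T@(np.r_[g,.0102]-p),np.degrees(np.arctan2(n[1],n[0])))
E
```

```text
[527.9 272.6] [89.3 48.2] 173.8
grip [0.53585321 0.27173601] [ 0.20151588 -0.0026945  -0.00345665] -6.200000000000003
```

{"name": "move_arm", "arguments": {
  "moves": "0.05 -0.0024 -0.0015 0 0.087; 0.05 0 0 0 0.087; 0.05 0 0 0 0.087; 0.03 0 0 0 0.087; 0.016 0 0 0 0.087; 0.0055 0 0 0 0.03; 0 0 0 0 0.03; 0 0 0 0 0.03; 0 0 0 0 0.03; 0 0 0 0 0.03; 0 0 0 0 0.03; 0 0 0 0 0.03",
  "newtons": 15
}}

```text
clock: 25.28
eef_pos: [0.5355, 0.2726, 0.0121]
eef_rot: [-0.032, 0.707, -0.032, -0.706]
ft_force: [-0.5, -0.6, 5.7]
finger_gap: 0.548
```

{"name": "move_arm", "arguments": {
  "moves": "0 0 0 0 0.03; 0 0 0 0 0.03; -0.02 0 0 0 0.03; -0.04 0 0 0 0.03; -0.05 0 0 0 0.03; -0.05 0 0 0 0.03; 0 0 0 0 0.03"
}}

```text
clock: 26.15
eef_pos: [0.5382, 0.2735, 0.177]
eef_rot: [-0.033, 0.71, -0.031, -0.703]
ft_force: [0.7, -0.3, -0.4]
finger_gap: 0.547
```

```bash
python3 -c "
from h import *
s,T=tool(); p=s['eef_pos'];print(p,s['finger_gap']*87,T.round(3)); print('left', T.T@(np.array([.5718,-.268,.0105])-T[:,2]*.007-p))"
```

```text
[0.5381956  0.27351921 0.17699275] 47.603983730348084 [[ 0.011 -0.09  -0.996]
 [ 0.003 -0.996  0.09 ]
 [-1.    -0.004 -0.011]]
left [ 0.16508994  0.53698489 -0.08752756]
```

{"name": "move_arm", "arguments": {
  "moves": "0 0.04 -0.007 0 0.03; 0 0.05 -0.008 0 0.03; 0 0.05 -0.008 0 0.03; 0 0.05 -0.008 0 0.03; 0 0.05 -0.008 0 0.03; 0 0.05 -0.008 0 0.03; 0 0.05 -0.008 0 0.03; 0 0.05 -0.008 0 0.03; 0 0.05 -0.008 0 0.03; 0 0.05 -0.008 0 0.03; 0 0.047 -0.008 0 0.03; 0 0 0 0 0.03"
}}

```text
clock: 27.65
eef_pos: [0.5728, -0.2741, 0.1706]
eef_rot: [-0.033, 0.706, -0.034, -0.706]
ft_force: [0.0, 0.9, -0.3]
finger_gap: 0.55
```

{"name": "move_arm", "arguments": {
  "moves": "0.05 0 0 0 0.03; 0.05 0 0 0 0.03; 0.03 0 0 0 0.03; 0 0 0 0 0.03; 0 0 0 0 0.03"
}}

```text
clock: 28.28
eef_pos: [0.5737, -0.2699, 0.0423]
eef_rot: [-0.032, 0.707, -0.032, -0.706]
ft_force: [0.5, -0.2, -0.0]
finger_gap: 0.551
```

```bash
python3 -c "
from h import *
s,T=tool(); p=s['eef_pos'];print(p,s['finger_gap']*87,T.round(3)); print('left', T.T@(np.array([.5718,-.268,.0121])-T[:,2]*.007-p))"
```

```text
[ 0.57373355 -0.26988722  0.04225763] 47.92897796366067 [[ 0.001 -0.09  -0.996]
 [-0.    -0.996  0.09 ]
 [-1.     0.    -0.001]]
left [ 0.03015498 -0.00171819 -0.00487683]
```

{"name": "move_arm", "arguments": {
  "moves": "0.015 -0.0017 -0.0048 0 0.03; 0.011 0 0 0 0.03; 0.004 0 0 0 0.03; 0 0 0 0 0.03; 0 0 0 0 0.087; 0 0 0 0 0.087; 0 0 0 0 0.087; 0 0 0 0 0.087; 0 0 0 0 0.087; 0 0 0 0 0.087; -0.02 0 0 0 0.087; -0.03 0 0 0 0.087"
}}

```text
clock: 29.78
eef_pos: [0.5777, -0.2687, 0.0621]
eef_rot: [0.032, -0.706, 0.032, 0.707]
ft_force: [0.0, 0.7, 0.1]
finger_gap: 1.0
```

{"name": "move_arm", "arguments": {
  "moves": "-0.05 0 0 0 0.087; -0.05 0 0 0 0.087; -0.05 0 0 0 0.087; -0.05 0 0 0 0.087; 0 0 0 0 0.087; 0 0 0 0 0.087"
}}

```text
clock: 30.52
eef_pos: [0.5775, -0.2686, 0.2619]
eef_rot: [-0.032, 0.706, -0.032, -0.706]
ft_force: [-0.2, 0.2, -2.1]
finger_gap: 0.998
```

```bash
python3 -c "
from h import *
a,m=wrist('w7'); i=eyes.snapshot('side'); j=eyes.snapshot('scene')
cv2.imwrite('pics/side7.png',i[:,:,::-1]); cv2.imwrite('pics/scene7.png',j[:,:,::-1])
k=np.hstack([cv2.resize(a,(399,300)),cv2.resize(j[100:320,90:450],(399,300))])
k=np.vstack([k,np.hstack([cv2.resize(i[140:340,160:426],(399,300)),np.zeros((300,399,3),np.uint8)])])
cv2.imwrite('pics/all7.png',k[:,:,::-1])"
```

```text
30.525 [ 0.5775 -0.2686  0.2619] 
 [[ 0.    -0.09  -0.996]
 [-0.    -0.996  0.09 ]
 [-1.     0.    -0.   ]]
cam [[-0.09  -0.963 -0.252  0.646]
 [-0.996  0.087  0.024 -0.275]
 [-0.002  0.253 -0.967  0.424]
 [ 0.     0.     0.     1.   ]]
```

View pics/all7.png

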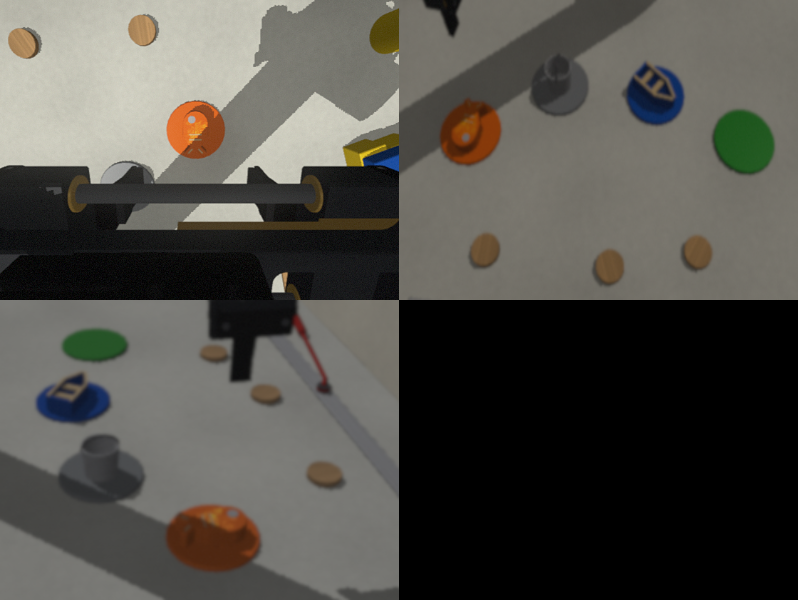

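All three look upright on their own berths. One wrist view over blue and grey will check the boat and bucket centres.

{"name": "move_arm", "arguments": {
  "moves": "0 -0.043 0.0235 0 0.087; 0 -0.043 0.0235 0 0.087; 0 -0.043 0.0235 0 0.087; 0 -0.043 0.0235 0 0.087; 0 -0.043 0.0235 0 0.087; 0 -0.043 0.0235 0 0.087; 0 0 0 0 0.087; 0 0 0 0 0.087"
}}

```text
clock: 31.68
eef_pos: [0.4613, 0.0004, 0.2609]
eef_rot: [0.032, -0.706, 0.032, 0.707]
ft_force: [0.2, -0.5, 0.0]
finger_gap: 1.0
```

```bash
python3 - <<'E'
from h import *
a,m=load("w7"); h,s,v=hsv(a)
o=(h<20)&(s>120)&win(a,220,330,130,235)
f=o&((v>0)); 
e=(s<110)&win(a,255,285,160,178); mo=cv2.moments(e.astype(np.uint8),True); print("eye",cast(m,(mo['m10']/mo['m00'],mo['m01']/mo['m00']),.03),mo['m00'])
print("orange",circ(cast(m,hullpts(o),.006),.06))
a,m=wrist('w8')
cv2.imwrite("pics/v8.png",np.vstack([a[100:260,:,::-1],cv2.imread("pics/w7.png")[110:260]]))
E
```

```text
eye [[ 0.59816921 -0.26280326]] 85.0
orange (array([ 0.57191004, -0.26830699]), np.float64(0.0014292546983535408))
31.675 [4.613e-01 4.000e-04 2.609e-01] 
 [[-0.    -0.09  -0.996]
 [-0.    -0.996  0.09 ]
 [-1.     0.     0.   ]]
cam [[-0.09  -0.963 -0.253  0.529]
 [-0.996  0.086  0.024 -0.006]
 [-0.001  0.254 -0.967  0.423]
 [ 0.     0.     0.     1.   ]]
```

View pics/v8.png

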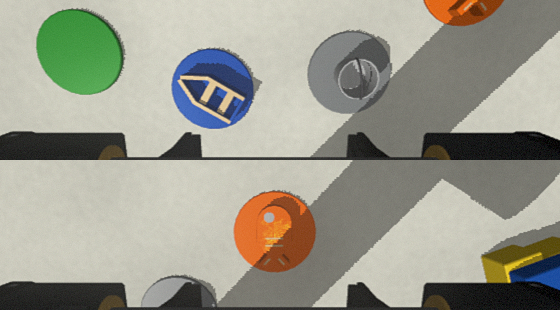

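```bash
python3 - <<'E'
from h import *
a,m=load("w8"); h,s,v=hsv(a)
rim=(h>10)&(h<26)&(s>65)&win(a,170,256,150,230)
print("boat",rect(cast(m,np.argwhere(rim)[:,::-1],.034)))
print("bucket rim",cast(m,[(358,178),(338,178),(379,178),(358,158),(358,199)],.054).round(4).tolist())
g=cv2.GaussianBlur(a,(3,3),0)[150:210,325:395]
c=cv2.HoughCircles(cv2.resize(cv2.cvtColor(g,cv2.COLOR_RGB2GRAY),None,fx=4,fy=4),cv2.HOUGH_GRADIENT,1,200,param1=60,param2=20,minRadius=60,maxRadius=100)
print(c); 
if c is not None: print(cast(m,(325+c[0,0,0]/4,150+c[0,0,1]/4),.054))
E
```

```text
boat (array([452.9,  91.9]), array([87.5, 43.3]), 53.9)
bucket rim [[0.4608, -0.107], [0.463, -0.0815], [0.4584, -0.1336], [0.4861, -0.1074], [0.4332, -0.1065]]
[[[131.5 115.5  76.3]]]
[[ 0.45965103 -0.10677872]]
```

```bash
python3 -c "
from plant import manip
print(manip.finish_job())"
```

```text
the job is handed in; nothing more can be done
None
```

I moved the fish to green, the boat to blue, the bucket to grey, and then the fish from green to orange. The job is handed in at about 32 s on the clock, and it returned no verdict.

My last wrist-camera checks put each toy within about 3 mm of its berth centre (limit 15 mm):

| Toy | Berth | Offset from centre |
|---|---|---|
| Boat | blue | about 1–2 mm |
| Bucket | grey | about 2 mm |
| Fish | orange | about 3 mm |

- **Fish estimate:** its centre comes from the position of its eye. Two estimates of where the fish sat relative to the gripper differed by about 2 mm. That is within tolerance, so I did not measure again.
- **Upright:** all three looked upright in the pictures, but I did not measure their tilt.
- **Discs:** the three discs look unmoved by eye. I did not measure their final positions, but the gripper never came near them.
- **Robot:** the gripper was open and clear of everything, with the fingertips 0.26 m above the table, when I handed in. Wrist force readings at the end of each move stayed below about 6 N.

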